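# Pack the nail file and wedge the dovetail lid of the instrument case

### The arm

A 6-joint arm with a two-finger parallel gripper is mounted at the origin on the work surface. World frame = base frame: x ahead of the robot, y to its left, z up, the work surface at z = 0. Lengths are in m, angles in degrees, forces in N, time in s.
With the tool pointing down it reaches from about 0.25 to 0.725 m from the base axis. Payload 9.7 kg.
Tool frame: the origin (TCP) lies at the very end of the fingers, on their centre line; the grasp point (between the pads) lies 19 mm behind it; z points along the fingers, y is the direction in which the jaws open and shut (so a half turn about z gives the same grasp; the last joint's range is limited). The gripper opens to 85 mm and grips with 20 to 120 N. Pads are 22 mm wide; open, the fingers measure 114 mm over their backs; the gripper's body (76 mm by 85 mm) begins 54 mm behind the grasp point. The pads swing forward as they close: fully open they stand 13 mm farther back than shut.
Start: joints at [-77.006, 4.979, 10.078, 95.1, 0, 90], TCP at [0.124, -0.536, 0.231] pointing down, gripper open.
Joint ranges: [-179.16, 179.16], [-48.56, 103.87], [-65.8, 70.77], [-126.05, 130.52], [-82.76, 87.17], [-180, 180]. Speed limits (degrees/s): [127.2, 127.2, 147.25, 180, 180, 180].

### API

Orientations are given as [roll, pitch, yaw] about the fixed x, y, z axes, in that order (R = Rz(yaw) Ry(pitch) Rx(roll)).
In Python, from workcell import bot gives the robot as it stands. The module is installed in compiled form; this text tells all that it offers.
- The arm moves only by the tool step_arm, never from a script. Its arguments are lists of equal length, an entry for each row: "dr": the turn, a rotation vector about the tool's x, y, z in rad, a list of three; "xyz": the shift along the tool's x, y, z in units of 40 mm (1.0 is 40 mm), a list of three; "gripper": the opening, from 0 (shut) to 1 (fully open). In form: {"dr": [[wx, wy, wz], ...], "xyz": [[x, y, z], ...], "gripper": [gripper, ...]}. A call has exactly 8 rows; each row is the pose to reach, as a shift and turn from the pose commanded when the call began, along the tool's axes at that moment; what a row does not reach only later rows make up. A row lasts 1/10 s, in which the tool goes at most 50 mm and 8.59 degrees, less where a joint would pass 70% of its speed; a pose out of reach is approached as far as the arm can. A call with a gripper value outside its range is refused whole. The fingers move at their own pace and stop on an object; "squeeze" is the grip in N (left out, the last holds). Time passes only in rows, so rows that repeat a pose let the fingers close, or fill a call up. It gives the time, the measured TCP pose, the force and the opening at its end, in the units of the state.
- bot.get_obs(): the state, without advancing time (a new reading comes with each control period).
- bot.camera(name): name is "scene" or "top" or "wrist"; returns a dict with "image" (384x512x3 uint8, red, green, blue), "camera_matrix" (3x3 intrinsics, pixels), "R" (3x3) and "t" (3): a world point X has camera coordinates R X + t. Camera axes: x right, y down, z forward; pixel columns grow to the right and rows downward; lengths in m; the calibration is good to about 2 mm. A picture is of the moment at which its call begins. There is no depth.
- bot.job_done(): hands the job in, once; it reports no verdict.
Trained networks look in a picture, given as the dict that the camera call returned (one of the last four; its "shot" number tells which), for a name from the list of things; names that differ only in an ending like _2 or _b are one class to them, and where a whole thing is asked for, a point or a joint stands for the part that bears it (a point fixed in the world has none). Each returns a list of dicts, best first, with "p" (0 to 1); they miss things now and then, are a little off and sometimes report something else, mostly with a low value. They report only what shows in the picture. A call takes as long as a camera call. They do not tell look-alikes from the thing itself.
- bot.regions_of(picture, thing): "region" (384x512 bool, what is visible of it) and "box" ([centre column, centre row, width, height] in pixels, round what is visible of it).
The state is a dict: "time": time; "q": joint angles; "qd": joint speeds; "joint_efforts": joint torques, N m; "ee_pos": TCP position; "tcp_rot": TCP orientation; "wrist_force": force on the tool from outside, world axes, zero at the start; "torque": the same for the moment, N m; "opening": finger opening in m.
Only numpy, scipy, OpenCV 4.12 (cv2) and the standard library are available. Lean on these libraries where they do the work, as an engineer would, in place of code of your own. Each camera call takes 0.05 s, during which the arm holds its last target.

### The job

Put the blue-handled nail file down inside the aqua instrument case, then close the case: enter the loose metal lid, narrow end first, between the two steel dovetail rails at their wide end and slide it along until it is fully home and wedged tight. Let go of it there, and leave the other instruments, bottles and jars where they are.

Things in the scene. Friction and masses are not known exactly. Their poses are not given: they have to be found in the camera images.
- case: Aqua instrument case, 190 long (x), 152 wide (y), fixed to the counter. Origin: centre of underside. Open well 181 x 72, floor at height 4, ledges at 40. On the ledges two steel dovetail rails 12 high, inner faces leaning in 25 degrees, closing in by 6 degrees each towards +x: 125 apart (at the ledge) at the -x mouth, 88 at the +x end, where a wall 54 high stands.
- case_mouth (a point): Centre of the rails' wide, open mouth at ledge height: 88 from the case's origin along its -x, 40 up. No wall stands above the ledges here. The lid enters here and slides along the case's +x.
- case_home (a point): Where the lid's origin lies when the lid first touches both rails: 40 straight above the case's origin; lid and case axes agree. From there it wedges: the +y rail is sprung and gives outwards (5 N per mm), and 10 to 20 N along +x drives the lid 2 to 10 further, tight, before it could meet the end wall (12). It stays wedged when released.
- lid: Loose metal lid, about 300 g, lying on the counter: tapered plate 160 long (x), 10 thick, long edges bevelled to match the rails, 124 wide at its -x end, 90 at its +x end, which goes in first. Origin: centre of underside. At its centre a round black knob, 24 across, from 18 to 50 above the underside. 75 or more short of home it can be set between the rails from above.
- lid_knob (a point): Point on the axis of the lid's knob, 36 above the lid's underside: a good height to grip it.
- file: Nail file to pack, lying flat, about 45 g: bright blue square handle 14 wide, 14 high, 80 long, from -70 to +10 on its x axis; steel blade 13 wide, 4 thick, from +10 to +71. Origin: middle of its length, on the underside. Two other instruments with like handles (wood, green) lie in a row with it; which lies where changes.
- file_handle (a point): Point in the middle of the file's handle, near the centre of mass, 22 from the file's origin along its -x and 7 up: the place to grip, across the file's y.
- brush: Wooden-handled nail brush, a bystander to be left alone; origin: middle of its underside, lying like the file, about 135 long, handle 14 wide.
- probe: Green-handled ball probe, a bystander to be left alone; origin: middle of its underside, lying like the file, about 135 long, handle 14 wide.
- amber1: Amber bottle, a bystander to be left alone; origin: middle of its underside, standing upright: 34 in diameter, 75 high.
- amber2: Small amber bottle, a bystander to be left alone; origin: middle of its underside, standing upright: 30 in diameter, 65 high.
- salve: Low white salve jar with blue cap, a bystander to be left alone; origin: middle of its underside, standing upright: 40 in diameter, 32 high.
- tub: White tub, a bystander to be left alone; origin: middle of its underside, standing upright: 68 in diameter, 75 high.
Not all that is in view belongs to the job. Several things have the shape of the file; the one meant has the colours described above.

How it is judged (in metres and radians):
On the way, in this order (a step that is already met when the one before it is completed fails the run):
1. the nail file lies inside the case's well (x of file in the frame of case between -0.06 and 0.06 m and y of file in the frame of case between -0.036 and 0.036 m and z of file in the frame of case between -0.002 and 0.024 m), for 0.2 s.
2. the lid is slid home between the rails and wedged (x of lid in the frame of case between 0.001 and 0.014 m and y of lid in the frame of case between -0.004 and 0.004 m and z of lid in the frame of case between 0.037 and 0.043 m and angle between the x axis of lid and the x axis of case, either way round below 0.05 rad and angle between lid's own z axis and vertical below 0.04 rad), for 0.2 s.
At the end, for the whole second after the job is handed in: File in the well (origin within 60 mm along, 36 mm across of the case centre, on the floor); lid between the rails, 1 to 14 mm past the first-touch point case_home (so wedged), within 4 mm across and 3 mm in height, in line within 0.05 rad, level within 0.04 rad; both at rest (all of step 1 and all of step 2 and linear speed of lid below 0.01 m/s and linear speed of file below 0.02 m/s).
It fails at once if another instrument is moved more than 30 mm (distance of any of brush, probe from where it was at the start of the episode above 0.03 m).
It fails at once if a bottle or jar is moved more than 30 mm or knocked over (distance of any of amber1, amber2, salve, tub from where it was at the start of the episode above 0.03 m or angle between any of amber1, amber2, salve, tub's own z axis and vertical above 0.8 rad).
It also fails if it takes over 61 s, if anything falls off the work surface, if the arm or the gripper's body presses on something with over 40 N, if the wrist force passes 120 N, or if a joint passes its speed limit or range.

## Working session

There is one attempt and no reset: what is moved stays moved. The work goes in short steps, Python scripts to look and compute and a tool call to move; the robot and the scene stay as the last step left them, time stands still between calls to the robot, and variables do not carry over. Pictures are saved under pics/ and viewed, and the job is handed in when it is done.

Besides the shell and the picture viewer there is one more tool, called after ">>>" by a JSON object that holds its "method" and its "body". step_arm: Moves the arm, as the interface text tells. Its arguments: {"type":"object","properties":{"dr":{"type":"array"},"xyz":{"type":"array"},"gripper":{"type":"array"},"squeeze":{"type":"number"}},"required":["dr","xyz","gripper"]}

```bash
mkdir -p pics; cat > h.py <<'E'
import numpy as np, cv2
from workcell import bot
def save(p,name,scale=1.5):
    im=cv2.cvtColor(p["image"],cv2.COLOR_RGB2BGR)
    cv2.imwrite("pics/"+name+".png",cv2.resize(im,None,fx=scale,fy=scale,interpolation=cv2.INTER_CUBIC))
def ray(p,uv):
    K=p["camera_matrix"];R=np.array(p["R"]);t=np.array(p["t"])
    d=R.T@np.linalg.inv(K)@np.array([uv[0],uv[1],1.]);return -R.T@t,d
def atz(p,uv,z):
    o,d=ray(p,uv);return o+d*(z-o[2])/d[2]
def proj(p,X):
    c=np.array(p["R"])@np.array(X)+np.array(p["t"]);u=p["camera_matrix"]@c;return u[:2]/u[2]
def tri(obs):
    A=np.zeros((3,3));b=np.zeros(3)
    for p,uv in obs:
        o,d=ray(p,uv);d=d/np.linalg.norm(d);M=np.eye(3)-np.outer(d,d);A+=M;b+=M@o
    return np.linalg.solve(A,b)
E
python3 - <<'E'
from h import *
np.set_printoptions(precision=4,suppress=True)
print(bot.get_obs())
import pickle
P={}
for n in ["scene","top","wrist"]:
    p=bot.camera(n);save(p,n+"0");P[n]=p
    print(n,"pos",-np.array(p["R"]).T@p["t"])
    for th in ["case","lid","lid_knob","file","brush","probe","amber1","salve","tub"]:
        for r in bot.regions_of(p,th)[:3]: print(n,th,round(r["p"],2),np.round(r["box"],0),r["region"].sum())
pickle.dump(P,open("P0.pkl","wb"))
E
```

```text
{'time': 0.0, 'q': array([-77.0073,   5.0112,  10.0308,  95.0979,   0.0025,  90.001 ]), 'qd': array([-0.1122, -0.0373,  0.0432, -0.0582,  0.0298, -0.0456]), 'joint_efforts': array([  0.0006, -52.0394,  46.4797,   0.0164,   0.0001,  -0.    ]), 'ee_pos': array([ 0.1236, -0.5357,  0.2305]), 'tcp_rot': array([-179.9217,   -0.0025,   12.9916]), 'wrist_force': array([-0.8875, -0.002 , -0.0045]), 'torque': array([-0.0535,  0.0194, -0.0431]), 'opening': 0.08549681827095626}
scene pos [ 0.8706 -0.5188  0.7516]
scene case 0.69 [264. 162.  77.  62.] 2912
scene lid 0.69 [130. 316.  84.  81.] 3505
scene lid_knob 0.68 [131. 313.  82.  83.] 3516
scene file 0.88 [338. 293.  61.  23.] 378
scene file 0.78 [224. 319.  57.  27.] 479
scene file 0.71 [112. 242.  10.  37.] 240
scene brush 0.53 [265. 256.  48.  28.] 356
scene probe 0.79 [247. 289.  60.  14.] 263
scene probe 0.67 [224. 317.  60.  30.] 467
scene amber1 0.69 [332. 196.  13.  16.] 182
scene amber1 0.51 [328. 226.  17.  29.] 302
scene salve 0.74 [183. 221.  13.  17.] 209
scene tub 0.58 [331. 126.  20.  30.] 535
top pos [0.4076 0.036  1.0812]
top case 0.59 [190. 228.  75.  56.] 3595
top lid 0.72 [378. 244.  54.  42.] 2018
top lid_knob 0.89 [378. 244.  54.  37.] 1978
top file 0.7 [352. 184.  12.  42.] 220
top file 0.64 [399. 189.  44.  25.] 234
top file 0.49 [338. 308.  42.  36.] 198
top brush 0.66 [293. 182.   6.  44.] 184
top probe 0.64 [326. 180.  10.  41.] 225
top amber1 0.64 [250. 142.   8.  12.] 107
top amber1 0.54 [295. 257.  14.  12.] 151
top salve 0.72 [296. 258.  16.  13.] 156
top tub 0.77 [114. 185.  27.  23.] 569
wrist pos [ 0.1915 -0.5189  0.3734]
```

View pics/scene0.png

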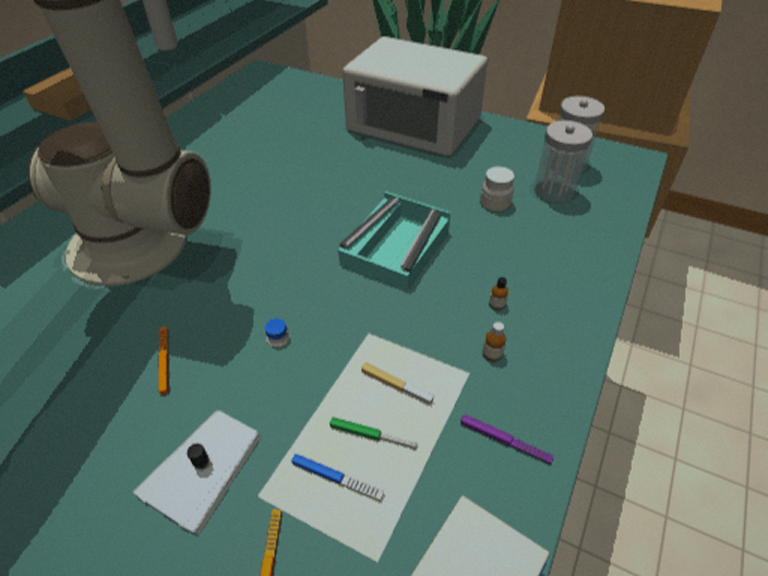

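View pics/top0.png

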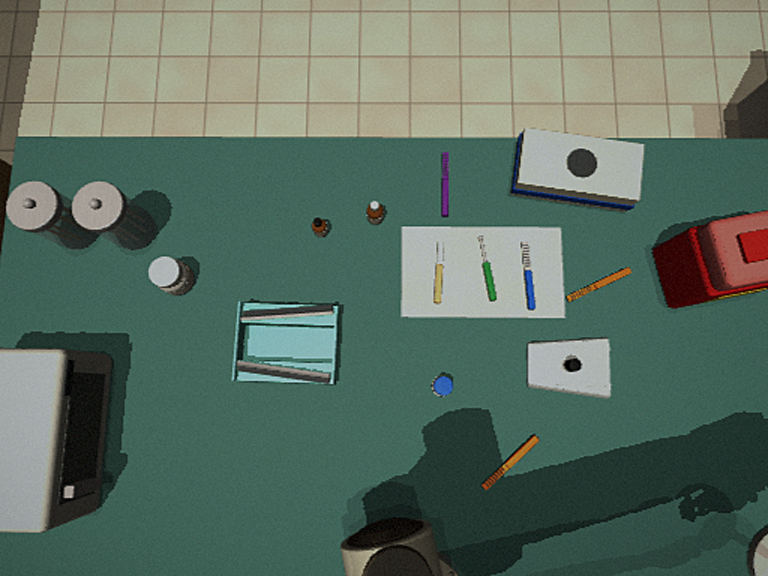

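View pics/wrist0.png

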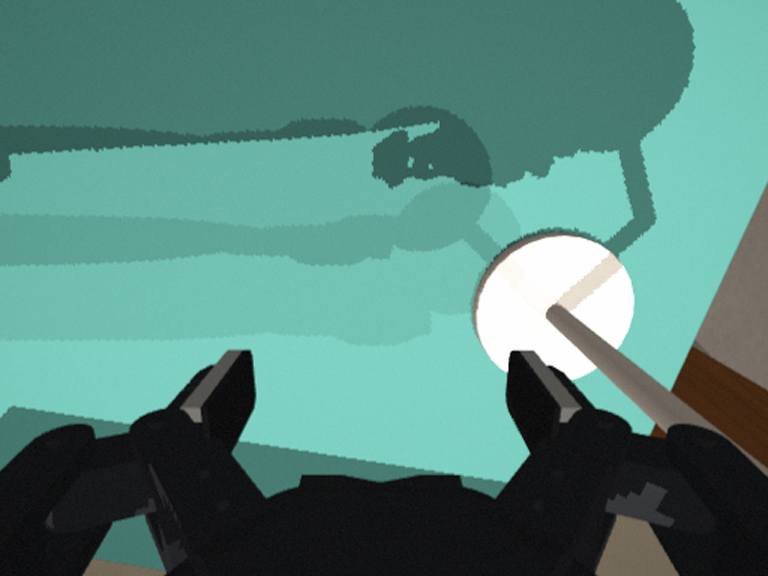

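Scene and top views: the case is at about (287,342) in the 1.5× top picture, with its wide mouth to the right (world −y). The lid is at (570,367) with its narrow end to the left. The blue file is at (529,275), handle nearer the robot. Other files (purple, orange) are decoys. Next I'll work out coarse positions.

```bash
python3 - <<'E'
from h import *
import pickle
np.set_printoptions(precision=4,suppress=True)
P=pickle.load(open("P0.pkl","rb"))
t=P["top"];s=P["scene"];w=P["wrist"]
def bluemask(p):
    h=cv2.cvtColor(p["image"],cv2.COLOR_RGB2HSV);return cv2.inRange(h,(105,150,60),(125,255,255))
for p,n in((t,"top"),(s,"scene")):
    c,l,st,ce=cv2.connectedComponentsWithStats(bluemask(p))
    for i in range(1,c):
        if st[i,4]>25: print(n,st[i],ce[i],atz(p,ce[i],.012))
f=lambda u,v,z:atz(t,(u/1.5,v/1.5),z)
print("knob",f(571,364,.05),"tri",tri([(t,(571/1.5,364/1.5)),(s,(198/1.5,449/1.5))]))
print("lid corners",[f(*a,.01)for a in[(527,339),(527,387),(610,340),(610,397)]])
print("case corners z.045",[f(*a,.045)for a in[(237,302),(342,304),(337,384),(234,381)]])
print("amber",f(375,205,.07),f(320,226,.06),"salve",f(442,384,.03),"tub",f(167,272,.07))
print(w["R"],w["camera_matrix"])
E
```

```text
top [342 122  61  13  69] [370.1159 129.5217] [ 0.8141 -0.3025  0.012 ]
top [350 180   7  26 108] [352.8611 192.6852] [ 0.6141 -0.2418  0.012 ]
top [289 251  13  13 125] [295.256 256.72 ] [ 0.422  -0.0665  0.012 ]
scene [177 212  14  14 153] [183.3856 218.6797] [ 0.4162 -0.0584  0.012 ]
scene [195 303  34  19 240] [211.4333 312.0167] [ 0.619  -0.2464  0.012 ]
knob [ 0.4628 -0.3053  0.05  ] tri [ 0.4633 -0.3087  0.0399]
lid corners [array([ 0.5136, -0.2341,  0.01  ]), array([ 0.4196, -0.2308,  0.01  ]), array([ 0.5128, -0.3977,  0.01  ]), array([ 0.4017, -0.3909,  0.01  ])]
case corners z.045 [array([0.5786, 0.3367, 0.045 ]), array([0.576 , 0.1313, 0.045 ]), array([0.4219, 0.1376, 0.045 ]), array([0.426 , 0.3342, 0.045 ])]
amber [0.7688 0.0684 0.07  ] [0.7288 0.1766 0.06  ] salve [ 0.4237 -0.0631  0.03  ] tub [0.6323 0.468  0.07  ]
[[ 0.2262 -0.9741 -0.0003]
 [-0.9375 -0.2178  0.2715]
 [-0.2645 -0.0611 -0.9624]] [[283.1805   0.     253.3373]
 [  0.     283.1805 187.9651]
 [  0.       0.       1.    ]]
```

>>> {"method": "step_arm", "body": {"dr": [[0,0,0.02],[0,0,0.04],[0,0,0.06],[0,0,0.08],[0,0,0.1],[0,0,0.12],[0,0,0.14],[0,0,0.16]], "xyz": [[0.5,-0.17,0],[1.6,-0.53,0],[2.7,-0.9,0],[3.8,-1.25,0],[4.9,-1.6,0.1],[6.0,-2.0,0.1],[7.1,-2.35,0.2],[8.2,-2.7,0.2]], "gripper": [1,1,1,1,1,1,1,1]}}

```text
time: 2.3
ee_pos: [0.4204, -0.3556, 0.223]
tcp_rot: [180.0, 0.0, 3.8]
wrist_force: [0.2, -0.3, 0.4]
opening: 0.0852
```

>>> {"method": "step_arm", "body": {"dr": [[0,0,0.02],[0,0,0.04],[0,0,0.06],[0,0,0.066],[0,0,0.066],[0,0,0.066],[0,0,0.066],[0,0,0.066]], "xyz": [[1.0,-0.5,0],[2.0,-1.0,0],[3.0,-1.5,0],[3.8,-1.9,0],[4.15,-2.1,0],[4.15,-2.1,0],[4.15,-2.1,0],[4.15,-2.1,0]], "gripper": [1,1,1,1,1,1,1,1]}}

```text
time: 3.1
ee_pos: [0.578, -0.263, 0.2237]
tcp_rot: [180.0, -0.0, -0.0]
wrist_force: [-0.1, -0.2, -1.0]
opening: 0.0855
```

```bash
python3 - <<'E'
from h import *
import pickle
p=bot.camera("wrist");save(p,"wrist1");pickle.dump(p,open("w1.pkl","wb"))
o=bot.get_obs();print(o["time"],o["ee_pos"],o["tcp_rot"],-np.array(p["R"]).T@p["t"])
E
```

```text
3.15 [ 0.57804554 -0.26301776  0.22376939] [ 1.79980520e+02 -2.04873780e-02 -3.54652823e-02] [ 0.64762017 -0.26145275  0.36582676]
```

View pics/wrist1.png

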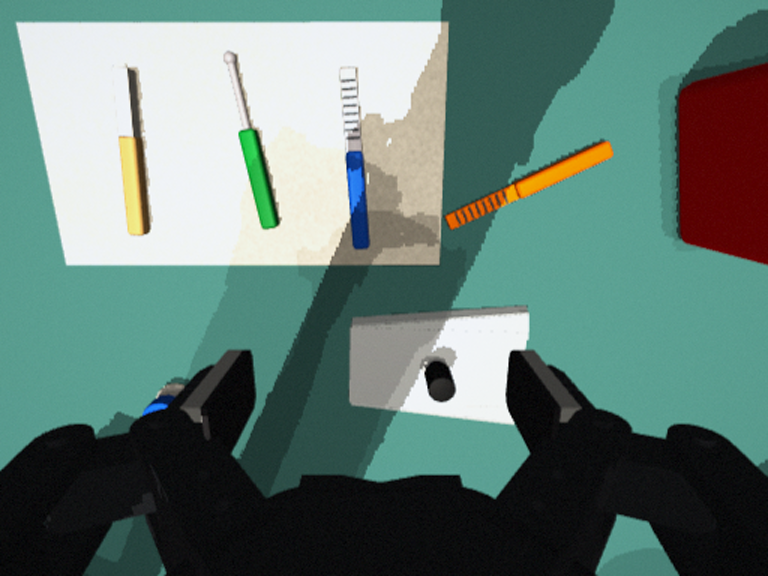

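Wrist view: the blue handle runs from (354,152) to (361,248). The lid has its knob top at (441,388), and the two other instruments lie to the left. I'll fit these.

```bash
python3 - <<'E'
from h import *
import pickle
np.set_printoptions(precision=4,suppress=True)
p=pickle.load(open("w1.pkl","rb"));P=pickle.load(open("P0.pkl","rb"));t=P["top"];s=P["scene"]
def fit(p,box,z):
    h=cv2.cvtColor(p["image"],cv2.COLOR_RGB2HSV);m=cv2.inRange(h,(105,130,40),(125,255,255))
    mm=np.zeros_like(m);x0,y0,x1,y1=box;mm[y0:y1,x0:x1]=m[y0:y1,x0:x1]
    v,u=np.nonzero(mm);X=np.array([atz(p,(a,b),z)[:2] for a,b in zip(u,v)])
    c=X.mean(0);U,S,V=np.linalg.svd(X-c);d=V[0]*np.sign(V[0,0]);q=(X-c)@d;n=(X-c)@V[1]
    return len(u),(u.mean(),v.mean()),c,np.degrees(np.arctan2(d[1],d[0])),c+d*(q.min()+q.max())/2, np.ptp(q),np.ptp(n)
for z in(.01,.014): print(z,fit(p,(220,90,260,180),z))
print(fit(t,(345,170,362,215),.014)); a=fit(t,(345,170,362,215),.01)[1]; b=fit(p,(220,90,260,180),.01)[1]
c=fit(s,(190,300,232,325),.01)[1]
print("tri",tri([(p,b),(t,a)]),tri([(p,b),(t,a),(s,c)]))
E
```

```text
0.01 (694, (np.float64(237.9221902017291), np.float64(132.6671469740634)), array([ 0.6179, -0.2424]), np.float64(3.7300261130050476), array([ 0.6168, -0.2425]), np.float64(0.07874611632454373), np.float64(0.013306671657126788))
0.014 (694, (np.float64(237.9221902017291), np.float64(132.6671469740634)), array([ 0.6183, -0.2426]), np.float64(3.7300261130050423), array([ 0.6171, -0.2427]), np.float64(0.07786089773650084), np.float64(0.013157085701073728))
(112, (np.float64(352.82142857142856), np.float64(192.66964285714286)), array([ 0.6139, -0.2412]), np.float64(3.907483912984687), array([ 0.6144, -0.2412]), np.float64(0.07717701391712006), np.float64(0.013247840254117184))
tri [ 0.6168 -0.2429  0.0038] [ 0.6166 -0.2431  0.0038]
```

>>> {"method": "step_arm", "body": {"dr": [[0,0,-0.02],[0,0,-0.04],[0,0,-0.066],[0,0,-0.066],[0,0,-0.066],[0,0,-0.066],[0,0,-0.066],[0,0,-0.066]], "xyz": [[0.5,-0.25,0.5],[1.0,-0.5,1.4],[1.1,-0.53,2.4],[1.1,-0.53,3.4],[1.1,-0.53,4.2],[1.1,-0.53,4.6],[1.1,-0.53,4.7],[1.1,-0.53,4.7]], "gripper": [0.5,0.5,0.5,0.5,0.5,0.5,0.5,0.5]}}

```text
time: 3.95
ee_pos: [0.623, -0.2414, 0.0363]
tcp_rot: [180.0, -0.0, 3.8]
wrist_force: [0.5, -0.6, -0.0]
opening: 0.0428
```

```bash
python3 - <<'E'
from h import *
import pickle
p=bot.camera("wrist");save(p,"wrist2");pickle.dump(p,open("w2.pkl","wb"))
o=bot.get_obs();print(o["time"],o["ee_pos"],o["tcp_rot"],-np.array(p["R"]).T@p["t"])
E
```

```text
4.0 [ 0.6236224  -0.24142798  0.03726254] [ 1.79942231e+02 -1.24526036e-01  3.79945651e+00] [ 0.69237977 -0.2352921   0.1785681 ]
```

View pics/wrist2.png

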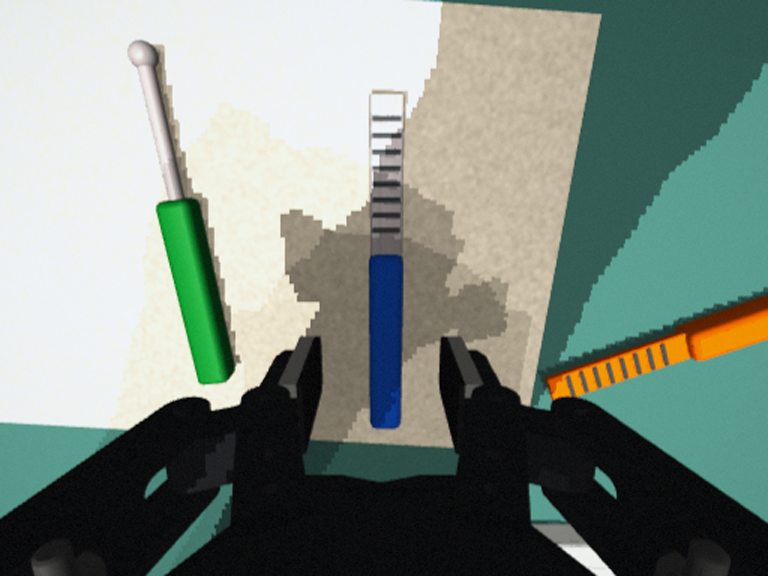

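The blue handle sits between the fingers at (386,340), aligned. I'll go down and grip.

>>> {"method": "step_arm", "body": {"dr": [[0,0,0],[0,0,0],[0,0,0],[0,0,0],[0,0,0],[0,0,0],[0,0,0],[0,0,0]], "xyz": [[0,0,0.4],[0,0,0.75],[0,0,0.78],[0,0,0.78],[0,0,0.78],[0,0,0.78],[0,0,0.78],[0,0,0.78]], "gripper": [0.5,0.5,0.5,0.1,0,0,0,0], "squeeze": 50}}

```text
time: 4.8
ee_pos: [0.6233, -0.2409, 0.0046]
tcp_rot: [180.0, -0.0, 3.8]
wrist_force: [0.2, 0.3, 1.2]
opening: 0.0123
```

>>> {"method": "step_arm", "body": {"dr": [[0,0,0],[0,0,0],[0,0,0],[0,0,0],[0,0,0],[0,0,0],[0,0,0],[0,0,0]], "xyz": [[0,0,0],[0,0,-0.3],[0,0,-0.8],[0,0,-1.5],[0,0,-2.3],[0,0,-3.0],[0,0,-3.5],[0,0,-3.5]], "gripper": [0,0,0,0,0,0,0,0]}}

```text
time: 5.6
ee_pos: [0.6242, -0.2413, 0.1485]
tcp_rot: [179.9, -0.3, 3.8]
wrist_force: [0.6, 1.1, -0.1]
opening: 0.0124
```

```bash
python3 - <<'E'
from h import *
import pickle
p=bot.camera("wrist");save(p,"wrist3");pickle.dump(p,open("w3.pkl","wb"))
o=bot.get_obs();print(o["time"],o["ee_pos"],o["tcp_rot"],o["opening"],o["q"])
E
```

```text
5.65 [ 0.62366394 -0.24106875  0.14602413] [ 1.79926792e+02 -1.56388087e-01  3.82574767e+00] 0.012413180440282194 [-2.11331644e+01  2.05919632e+01  1.90429811e+01  8.82783435e+01
 -3.80422696e-04  1.55041187e+02]
```

View pics/wrist3.png

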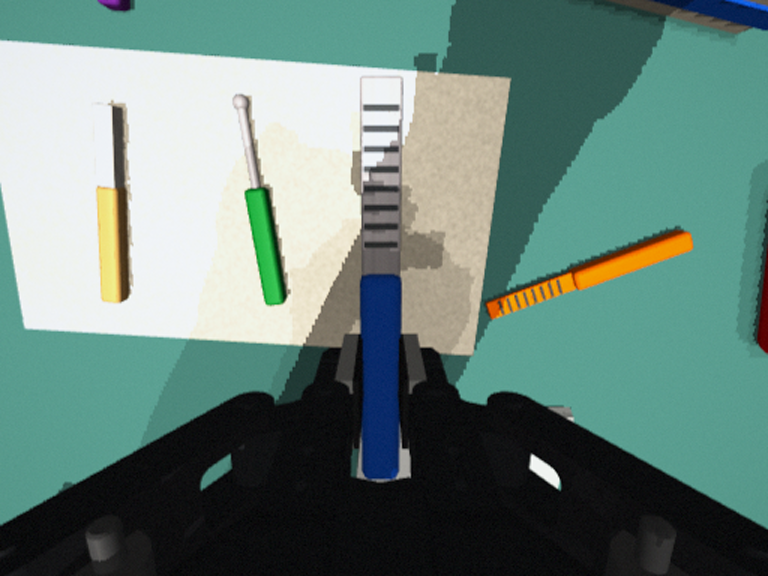

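File held straight: handle at (381,380), and the other instruments haven't moved. Moving over the case, turning to yaw 90°.

>>> {"method": "step_arm", "body": {"dr": [[0,0,-0.05],[0,0,-0.15],[0,0,-0.27],[0,0,-0.39],[0,0,-0.51],[0,0,-0.63],[0,0,-0.75],[0,0,-0.87]], "xyz": [[-0.1,-0.3,-0.4],[-0.3,-1.0,-0.9],[-0.5,-1.9,-1.3],[-0.7,-2.9,-1.6],[-0.9,-3.9,-1.6],[-1.1,-4.9,-1.6],[-1.3,-5.9,-1.6],[-1.5,-6.9,-1.6]], "gripper": [0,0,0,0,0,0,0,0]}}

```text
time: 6.45
ee_pos: [0.5435, 0.032, 0.2067]
tcp_rot: [-179.9, 0.1, 53.9]
wrist_force: [0.5, -0.3, -0.7]
opening: 0.0123
```

>>> {"method": "step_arm", "body": {"dr": [[0,0,-0.12],[0,0,-0.24],[0,0,-0.36],[0,0,-0.48],[0,0,-0.58],[0,0,-0.63],[0,0,-0.63],[0,0,-0.63]], "xyz": [[0.55,-0.7,0],[1.1,-1.4,0],[1.6,-2.1,0],[2.1,-2.7,0],[2.45,-3.1,0],[2.55,-3.2,0],[2.55,-3.2,0],[2.55,-3.2,0]], "gripper": [0,0,0,0,0,0,0,0]}}

```text
time: 7.25
ee_pos: [0.5017, 0.1883, 0.2072]
tcp_rot: [-179.9, 0.0, 89.7]
wrist_force: [0.1, -0.2, -0.3]
opening: 0.0119
```

```bash
python3 - <<'E'
from h import *
import pickle
p=bot.camera("wrist");save(p,"wrist4");pickle.dump(p,open("w4.pkl","wb"))
o=bot.get_obs();print(o["time"],o["ee_pos"],o["tcp_rot"],o["opening"],o["q"])
E
```

```text
7.3 [0.50187261 0.18805624 0.2074287 ] [-1.79943825e+02  3.02622649e-02  8.96638110e+01] 0.012556980745130765 [ 2.05458197e+01  2.66194749e+00  4.98305770e+00  9.23843823e+01
 -8.25121002e-03  1.10882028e+02]
```

View pics/wrist4.png

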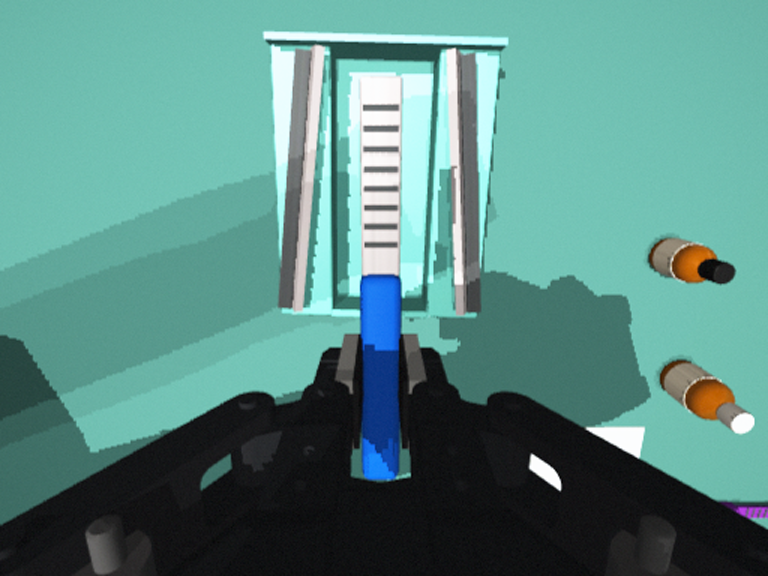

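```bash
python3 - <<'E'
from h import *
import pickle
p=pickle.load(open("w4.pkl","rb"))
im=cv2.cvtColor(p["image"],cv2.COLOR_RGB2BGR)[10:220,170:345]
cv2.imwrite("pics/crop4.png",cv2.resize(im,None,fx=2.8,fy=2.8,interpolation=cv2.INTER_CUBIC)) 
E
```

```text
(no output)
```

View pics/crop4.png

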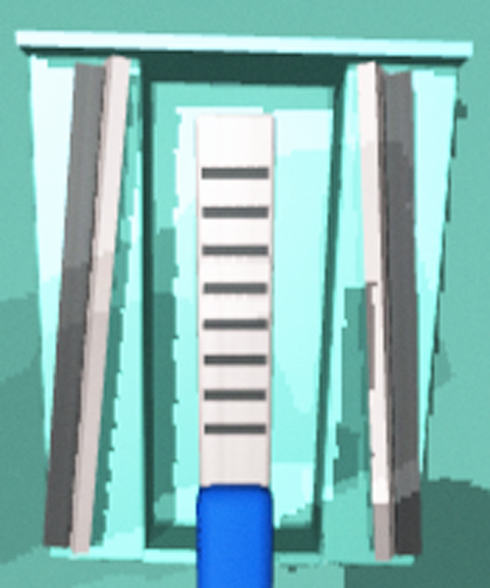

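```bash
python3 - <<'E'
from h import *
import pickle
from scipy.optimize import least_squares
np.set_printoptions(precision=4,suppress=True)
p=pickle.load(open("w4.pkl","rb"))
C=[((17,31),(95,76,54)),((472,44),(95,-76,54)),((50,553),(-95,76,40)),((415,563),(-95,-76,40)),((147,548),(-90.5,36,40))]
uv=np.array([np.array(c[0])/2.8+[170,10]-0.3 for c in C]);X=np.array([c[1] for c in C])/1000.
def tf(q,X):
    c,s=np.cos(q[2]),np.sin(q[2]);z=q[3] if len(q)>3 else 0
    return np.c_[q[0]+c*X[:,0]-s*X[:,1],q[1]+s*X[:,0]+c*X[:,1],X[:,2]+z]
def res(q): return np.ravel([proj(p,x) for x in tf(q,X)]-uv)
for q0 in([.5,.235,1.57],[.5,.235,1.57,0]):
    r=least_squares(res,q0,loss="soft_l1");print(r.x[:2],np.degrees(r.x[2]),r.x[3:],res(r.x).reshape(-1,2))
E
```

```text
[0.5042 0.24  ] 88.45309937260122 [] [[-0.2114 -0.1282]
 [ 0.64   -0.6102]
 [-0.3048  1.1014]
 [ 0.3028  0.4036]
 [-0.4492 -0.0234]]
[0.5041 0.2401] 88.44343173290281 [-0.0015] [[ 0.1934  0.2605]
 [ 0.1497 -0.2147]
 [-0.0589  0.5889]
 [-0.0273 -0.0994]
 [-0.3537 -0.519 ]]
```

Case fit: centre (0.504, 0.240), yaw 88.4°, residuals under about 1 px and height offset −1.5 mm. Lowering the file into the well.

>>> {"method": "step_arm", "body": {"dr": [[0,0,0.02],[0,0,0.023],[0,0,0.023],[0,0,0.023],[0,0,0.023],[0,0,0.023],[0,0,0.023],[0,0,0.023]], "xyz": [[0.4,0.04,0],[0.71,0.04,0.3],[0.71,0.04,1.1],[0.71,0.04,2.0],[0.71,0.04,2.9],[0.71,0.04,3.7],[0.71,0.04,4.3],[0.71,0.04,4.5]], "gripper": [0,0,0,0,0,0,0,0]}}

```text
time: 8.1
ee_pos: [0.5018, 0.216, 0.0243]
tcp_rot: [-179.7, 0.1, 88.4]
wrist_force: [0.3, -0.4, 0.2]
opening: 0.0124
```

>>> {"method": "step_arm", "body": {"dr": [[0,0,0],[0,0,0],[0,0,0],[0,0,0],[0,0,0],[0,0,0],[0,0,0],[0,0,0]], "xyz": [[0,0.02,0.1],[0,0.03,0.25],[0,0.03,0.36],[0,0.03,0.38],[0,0.03,0.38],[0,0.03,0.38],[0,0.03,0.38],[0,0.03,0.38]], "gripper": [0,0,0,0,0.3,0.3,0.3,0.3]}}

```text
time: 8.9
ee_pos: [0.505, 0.217, 0.0131]
tcp_rot: [180.0, -0.0, 88.5]
wrist_force: [-0.6, -0.6, -0.5]
opening: 0.0254
```

>>> {"method": "step_arm", "body": {"dr": [[0,0,0],[0,0,0],[0,0,0],[0,0,0],[0,0,0],[0,0,0],[0,0,0],[0,0,0]], "xyz": [[0,0,-0.3],[0,0,-0.9],[0,0,-1.7],[0,0,-2.7],[0,0,-3.7],[0,0,-4.5],[0,0,-4.9],[0,0,-5.0]], "gripper": [0.3,0.3,0.3,0.3,0.3,0.3,0.3,0.3]}}

```text
time: 9.7
ee_pos: [0.5056, 0.2172, 0.2162]
tcp_rot: [179.8, -0.1, 88.5]
wrist_force: [0.6, -0.6, -0.2]
opening: 0.0254
```

```bash
python3 - <<'E'
from h import *
import pickle
p=bot.camera("wrist");save(p,"wrist5");pickle.dump(p,open("w5.pkl","wb"))
o=bot.get_obs();print(o["time"],o["ee_pos"],o["tcp_rot"],o["opening"],o["q"])
E
```

```text
9.75 [0.50538991 0.21715681 0.21505091] [ 1.79846259e+02 -7.35850017e-02  8.84532187e+01] 0.026058412194335193 [2.32511115e+01 4.48948704e+00 7.74879809e+00 9.30888836e+01
 2.31810521e-03 1.14797995e+02]
```

View pics/wrist5.png

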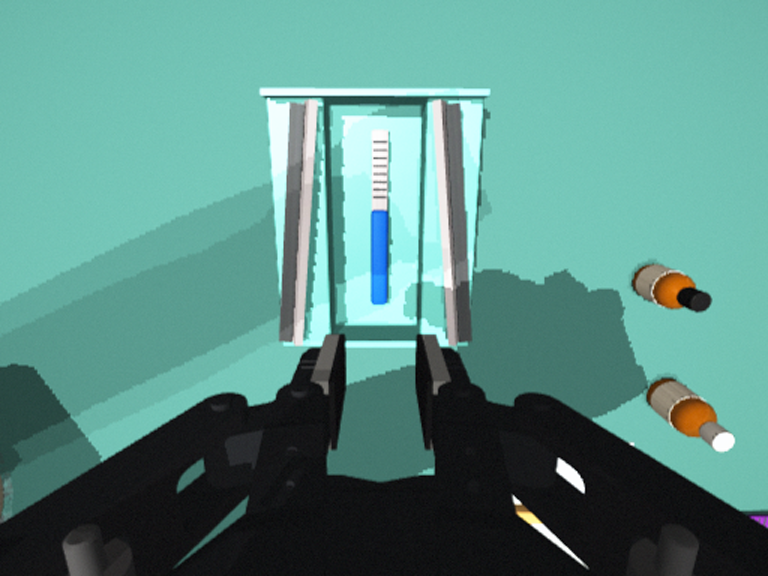

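The file lies flat and centred in the well, at (380,215). On to the lid.

>>> {"method": "step_arm", "body": {"dr": [[0,0,0.05],[0,0,0.15],[0,0,0.27],[0,0,0.39],[0,0,0.51],[0,0,0.63],[0,0,0.75],[0,0,0.87]], "xyz": [[-0.4,-0.1,-0.1],[-1.2,-0.2,-0.3],[-2.1,-0.4,-0.5],[-3.1,-0.6,-0.7],[-4.1,-0.8,-0.9],[-5.1,-0.95,-0.9],[-6.1,-1.1,-0.9],[-7.1,-1.3,-0.9]], "gripper": [0.6,0.6,0.6,0.6,0.6,0.6,0.6,0.6]}}

```text
time: 10.55
ee_pos: [0.4438, -0.0675, 0.2479]
tcp_rot: [-179.9, 0.1, 38.2]
wrist_force: [1.4, -0.6, 0.4]
opening: 0.0512
```

>>> {"method": "step_arm", "body": {"dr": [[0,0,0.12],[0,0,0.24],[0,0,0.36],[0,0,0.48],[0,0,0.59],[0,0,0.65],[0,0,0.667],[0,0,0.667]], "xyz": [[-0.7,0.6,0],[-1.45,1.3,0],[-2.2,1.95,0],[-2.95,2.6,0],[-3.7,3.3,0],[-4.3,3.8,0],[-4.57,4.03,0],[-4.57,4.03,0]], "gripper": [0.6,0.6,0.6,0.6,0.6,0.6,0.6,0.6]}}

```text
time: 11.35
ee_pos: [0.4018, -0.3067, 0.2478]
tcp_rot: [-179.9, 0.1, 0.2]
wrist_force: [0.0, 1.1, -0.3]
opening: 0.0511
```

```bash
python3 - <<'E'
from h import *
import pickle
p=bot.camera("wrist");save(p,"wrist6");pickle.dump(p,open("w6.pkl","wb"))
o=bot.get_obs();print(o["time"],o["ee_pos"],o["tcp_rot"],o["opening"],o["q"])
E
```

```text
11.4 [ 0.40219265 -0.30563331  0.24810774] [-1.79928224e+02  7.52818566e-02  3.11465499e-01] 0.05140516370161758 [-3.72380654e+01 -6.74464415e-01  6.13250129e+00  9.69103948e+01
  1.10255910e-02  1.42450506e+02]
```

View pics/wrist6.png

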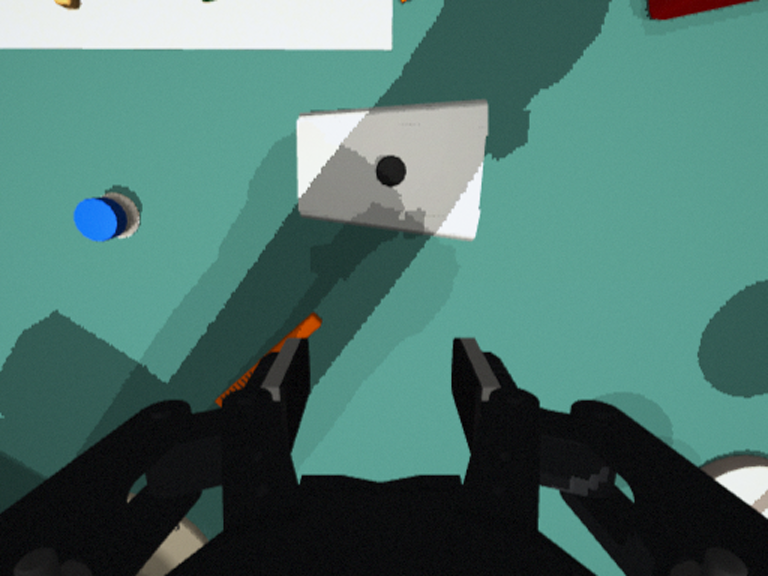

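```bash
python3 - <<'E'
from h import *
import pickle
p=pickle.load(open("w6.pkl","rb"))
im=cv2.cvtColor(p["image"],cv2.COLOR_RGB2BGR)[55:170,185:340]
cv2.imwrite("pics/crop6.png",cv2.resize(im,None,fx=5,fy=5,interpolation=cv2.INTER_CUBIC)) 
E
```

```text
(no output)
```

View pics/crop6.png

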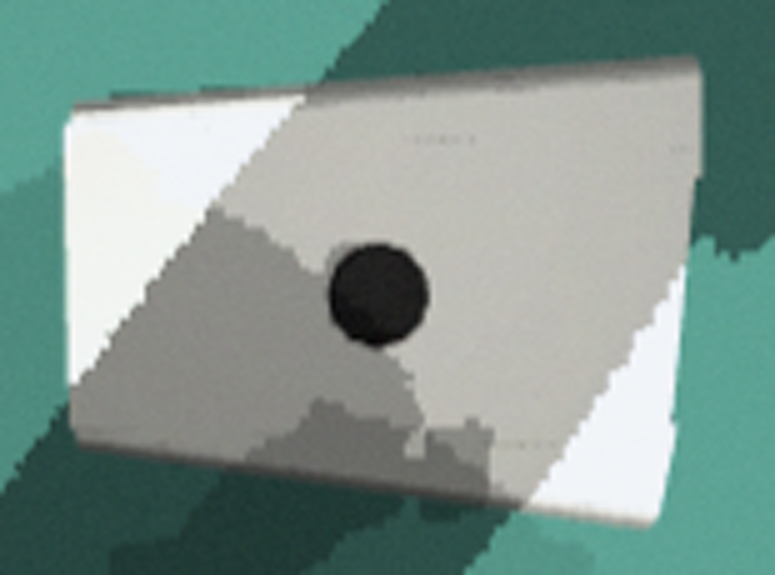

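```bash
python3 - <<'E'
from h import *
import pickle
from scipy.optimize import least_squares
np.set_printoptions(precision=4,suppress=True)
p=pickle.load(open("w6.pkl","rb"))
w1=pickle.load(open("w1.pkl","rb"))
C=[((75,105),(80,-45,0)),((78,448),(80,45,0)),((697,60),(-80,-62,0)),((653,525),(-80,62,0)),((378,294),(0,0,50))]
uv=np.array([(np.array(c[0])+.5)/5-.5+[185,55] for c in C]);X=np.array([c[1] for c in C])/1000.
def tf(q,X):
    c,s=np.cos(q[2]),np.sin(q[2]);z=q[3] if len(q)>3 else 0
    return np.c_[q[0]+c*X[:,0]-s*X[:,1],q[1]+s*X[:,0]+c*X[:,1],X[:,2]+z]
def res(q): return np.ravel([proj(p,x) for x in tf(q,X)]-uv)
for q0 in([.46,-.307,1.57],[.46,-.307,1.57,0]):
    r=least_squares(res,q0,loss="soft_l1");print(r.x[:2],np.degrees(r.x[2]),r.x[3:],res(r.x).reshape(-1,2))
k=uv[4];print("knob@.05",atz(p,k,.05),"tri w1",tri([(p,k),(w1,(441/1.5,389/1.5))]))
E
```

```text
[ 0.4646 -0.3129] 88.29986411184619 [] [[-0.7214 -0.9791]
 [-0.1516  0.6526]
 [ 0.4122 -1.6263]
 [ 0.0216  1.5154]
 [ 0.3017  0.4527]]
[ 0.4646 -0.3131] 88.3022426934218 [-0.0051] [[ 0.0968 -0.5232]
 [ 0.6036  0.2086]
 [-0.4391 -1.0428]
 [-0.6415  0.8745]
 [ 0.3062  0.3798]]
knob@.05 [ 0.4651 -0.3126  0.05  ] tri w1 [ 0.4651 -0.3126  0.0483]
```

Lid fit: (0.465, −0.313), yaw 88.3°, nearly parallel to the case. Gripping the knob with the jaws along the lid's x.

>>> {"method": "step_arm", "body": {"dr": [[0,0,0.02],[0,0,0.035],[0,0,0.035],[0,0,0.035],[0,0,0.035],[0,0,0.035],[0,0,0.035],[0,0,0.035]], "xyz": [[0.6,0.1,0.3],[1.4,0.18,1.2],[1.57,0.18,2.2],[1.57,0.18,3.2],[1.57,0.18,4.2],[1.57,0.18,4.9],[1.57,0.18,5.2],[1.57,0.18,5.2]], "gripper": [0.6,0.6,0.6,0.6,0.6,0.6,0.6,0.6]}}

```text
time: 12.2
ee_pos: [0.4653, -0.3108, 0.0397]
tcp_rot: [-179.9, 0.1, -1.5]
wrist_force: [0.4, -0.6, 0.4]
opening: 0.051
```

```bash
python3 - <<'E'
from h import *
import pickle
p=bot.camera("wrist");save(p,"wrist7");pickle.dump(p,open("w7.pkl","wb"))
o=bot.get_obs();print(o["time"],o["ee_pos"],o["tcp_rot"],o["opening"],o["q"])
E
```

```text
12.25 [ 0.46604486 -0.31157271  0.04141221] [-1.79988752e+02  5.16782081e-03 -1.54790052e+00] 0.051242253789599006 [-3.37680097e+01  7.05350242e+00 -8.71110298e+00  7.42457637e+01
  6.76040652e-03  1.47779891e+02]
```

View pics/wrist7.png

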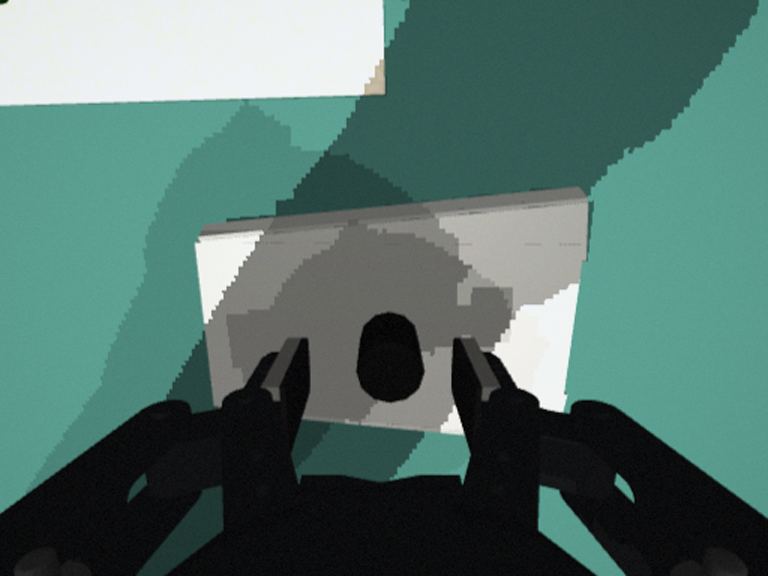

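Knob at (390,357), between the fingers. Final descent and grip.

>>> {"method": "step_arm", "body": {"dr": [[0,0,0],[0,0,0],[0,0,0],[0,0,0],[0,0,0],[0,0,0],[0,0,0],[0,0,0]], "xyz": [[0,0.04,0.25],[0,0.05,0.5],[0,0.05,0.57],[0,0.05,0.57],[0,0.05,0.57],[0,0.05,0.57],[0,0.05,0.57],[0,0.05,0.57]], "gripper": [0.6,0.6,0.6,0.2,0.1,0.1,0.1,0.1], "squeeze": 80}}

```text
time: 13.05
ee_pos: [0.4659, -0.3145, 0.0185]
tcp_rot: [180.0, -0.0, -1.6]
wrist_force: [-0.5, 0.4, 3.9]
opening: 0.0219
```

>>> {"method": "step_arm", "body": {"dr": [[0,0,0],[0,0,0],[0,0,0],[0,0,0],[0,0,0],[0,0,0],[0,0,0],[0,0,0]], "xyz": [[0,0.05,0],[0,0.05,-0.2],[0,0.05,-0.6],[0,0.05,-1.2],[0,0.05,-2.0],[0,0.05,-2.7],[0,0.05,-3.0],[0,0.05,-3.0]], "gripper": [0,0,0,0,0,0,0,0]}}

```text
time: 13.85
ee_pos: [0.4663, -0.3169, 0.1395]
tcp_rot: [179.9, -0.1, -1.6]
wrist_force: [-0.3, 0.2, -1.9]
opening: 0.0224
```

```bash
python3 - <<'E'
from h import *
import pickle
p=bot.camera("wrist");save(p,"wrist8");pickle.dump(p,open("w8.pkl","wb"))
q=bot.camera("scene");save(q,"scene8");pickle.dump(q,open("s8.pkl","wb"))
o=bot.get_obs();print(o["time"],o["ee_pos"],o["tcp_rot"],o["opening"],o["q"],o["wrist_force"],o["torque"])
E
```

```text
13.95 [ 0.46541931 -0.31621847  0.13674885] [-1.79960451e+02  7.24455916e-02 -1.62012644e+00] 0.021829391264273763 [-3.41903761e+01  5.92657398e+00  6.45310452e-01  8.48010794e+01
 -5.67038177e-03  1.47429779e+02] [ 0.22893099 -0.4836029  -3.19955324] [ 0.02606912  0.05219458 -0.02584432]
```

View pics/wrist8.png

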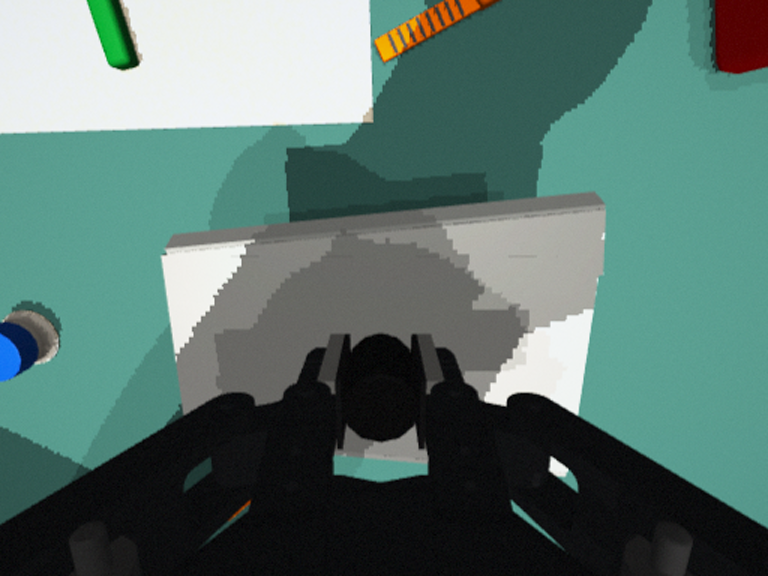

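View pics/scene8.png

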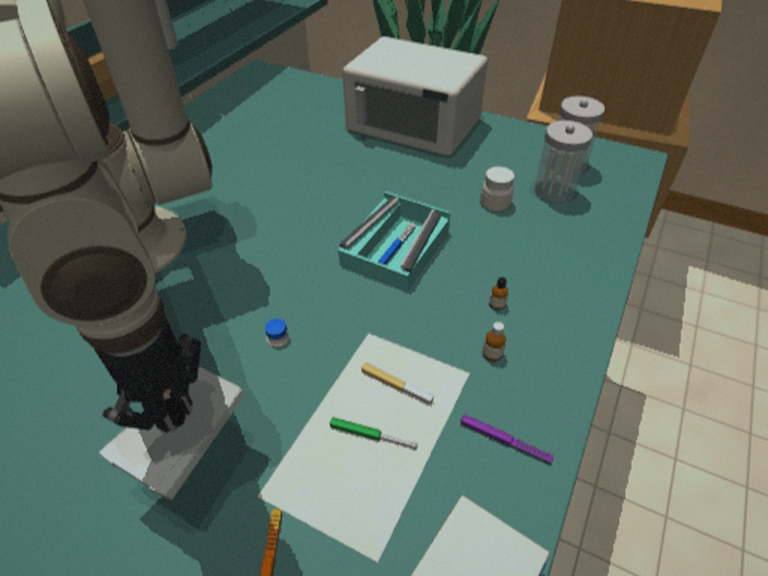

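```bash
python3 - <<'E'
from h import *
import pickle
p=pickle.load(open("w8.pkl","rb"))
im=cv2.cvtColor(p["image"],cv2.COLOR_RGB2BGR)[115:185,95:415]
cv2.imwrite("pics/crop8.png",cv2.resize(im,None,fx=2.5,fy=2.5,interpolation=cv2.INTER_CUBIC)) 
from scipy.optimize import least_squares
C=[((173,235),(80,-45,0)),((600,193),(-80,-62,0)),((163,253),(80,-40.3,10)),((605,209),(-80,-57.3,10))]
uv=np.array([(np.array(c[0])+.5)/1.5-.5 for c in C]);X=np.array([c[1] for c in C])/1000.
def tf(q,X):
    c,s=np.cos(q[2]),np.sin(q[2]);z=q[3] if len(q)>3 else .1368-.0185
    return np.c_[q[0]+c*X[:,0]-s*X[:,1],q[1]+s*X[:,0]+c*X[:,1],X[:,2]+z]
def res(q): return np.ravel([proj(p,x) for x in tf(q,X)]-uv)
for q0 in([.46,-.307,1.57],[.46,-.307,1.57,.12]):
    r=least_squares(res,q0,loss="soft_l1");print(r.x[:2],np.degrees(r.x[2]),r.x[3:],np.round(res(r.x).reshape(-1,2),2))
E
```

```text
[ 0.46329018 -0.3153908 ] 88.06923238081835 [] [[ 1.15  0.14]
 [-4.6   0.23]
 [ 0.44 -0.45]
 [-0.17 -0.26]]
[ 0.46343019 -0.31566199] 88.04119962027116 [0.11975883] [[ 0.43  0.24]
 [-2.79  0.21]
 [-0.38 -0.24]
 [ 1.81 -0.18]]
```

View pics/crop8.png

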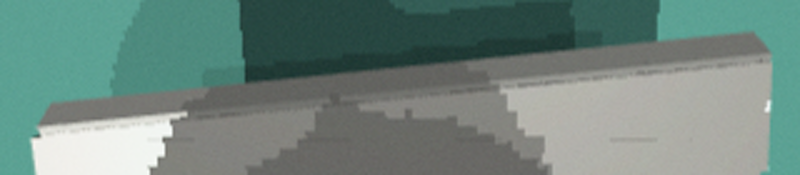

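The lid is held level and its yaw relative to the case is within about 0.4°. Joint 6 is near its +180° limit: at the case it would need about 197–207°. So I'll turn the lid one full turn the other way during transit, well above everything, which brings joint 6 to about −163°.

>>> {"method": "step_arm", "body": {"dr": [[0,0,-0.05],[0,0,-0.17],[0,0,-0.31],[0,0,-0.45],[0,0,-0.59],[0,0,-0.73],[0,0,-0.87],[0,0,-1.01]], "xyz": [[0,-0.1,-0.2],[0.05,-0.4,-0.5],[0.1,-0.9,-0.9],[0.15,-1.5,-1.2],[0.2,-2.1,-1.2],[0.25,-2.7,-1.2],[0.3,-3.3,-1.2],[0.35,-3.9,-1.2]], "gripper": [0,0,0,0,0,0,0,0]}}

```text
time: 14.75
ee_pos: [0.4835, -0.1597, 0.184]
tcp_rot: [-179.8, 0.0, 56.6]
wrist_force: [0.8, -0.5, -2.2]
opening: 0.022
```

>>> {"method": "step_arm", "body": {"dr": [[0,0,-0.14],[0,0,-0.28],[0,0,-0.42],[0,0,-0.56],[0,0,-0.7],[0,0,-0.84],[0,0,-0.98],[0,0,-1.12]], "xyz": [[0.6,-0.35,0],[1.2,-0.7,0],[1.8,-1.05,0],[2.4,-1.4,0],[3.0,-1.75,0],[3.6,-2.1,0],[4.2,-2.45,0],[4.8,-2.8,0]], "gripper": [0,0,0,0,0,0,0,0]}}

```text
time: 15.55
ee_pos: [0.497, 0.0621, 0.184]
tcp_rot: [-179.8, -0.1, 120.8]
wrist_force: [0.8, -0.3, -2.4]
opening: 0.0222
```

>>> {"method": "step_arm", "body": {"dr": [[0,0,-0.14],[0,0,-0.28],[0,0,-0.42],[0,0,-0.56],[0,0,-0.7],[0,0,-0.84],[0,0,-0.98],[0,0,-1.12]], "xyz": [[0.35,0.25,0],[0.7,0.5,0],[1.0,0.7,0],[1.25,0.88,0],[1.4,1.0,0],[1.48,1.04,0],[1.48,1.04,0],[1.48,1.04,0]], "gripper": [0,0,0,0,0,0,0,0]}}

```text
time: 16.35
ee_pos: [0.5029, 0.1332, 0.1839]
tcp_rot: [-180.0, -0.2, -175.1]
wrist_force: [-0.2, 0.4, -2.4]
opening: 0.0221
```

>>> {"method": "step_arm", "body": {"dr": [[0,0,-0.14],[0,0,-0.28],[0,0,-0.42],[0,0,-0.56],[0,0,-0.7],[0,0,-0.84],[0,0,-0.98],[0,0,-1.12]], "xyz": [[0,0,0],[0,0,0],[0,0,0],[0,0,0],[0,0,0],[0,0,0],[0,0,0],[0,0,0]], "gripper": [0,0,0,0,0,0,0,0]}}

```text
time: 17.15
ee_pos: [0.5029, 0.133, 0.1839]
tcp_rot: [179.9, -0.1, -110.9]
wrist_force: [0.0, -0.0, -3.4]
opening: 0.0218
```

>>> {"method": "step_arm", "body": {"dr": [[0,0,-0.14],[0,0,-0.28],[0,0,-0.42],[0,0,-0.56],[0,0,-0.7],[0,0,-0.84],[0,0,-0.98],[0,0,-1.12]], "xyz": [[0,0,0],[0,0,0],[0,0,0],[0,0,0],[0,0,0],[0,0,0],[0,0,0],[0,0,0]], "gripper": [0,0,0,0,0,0,0,0]}}

```text
time: 17.95
ee_pos: [0.5029, 0.133, 0.1839]
tcp_rot: [179.8, 0.1, -46.7]
wrist_force: [-0.2, 0.8, -2.9]
opening: 0.0219
```

>>> {"method": "step_arm", "body": {"dr": [[0,0,-0.14],[0,0,-0.28],[0,0,-0.42],[0,0,-0.56],[0,0,-0.68],[0,0,-0.76],[0,0,-0.79],[0,0,-0.79]], "xyz": [[0,0,0],[0,0,0.2],[0,0,0.5],[0,0,0.8],[0,0,1.0],[0,0,1.0],[0,0,1.0],[0,0,1.0]], "gripper": [0,0,0,0,0,0,0,0]}}

```text
time: 18.75
ee_pos: [0.5028, 0.133, 0.1441]
tcp_rot: [179.9, 0.2, -1.8]
wrist_force: [-0.1, 0.5, -2.3]
opening: 0.0221
```

```bash
python3 - <<'E'
from h import *
import pickle
p=bot.camera("wrist");save(p,"wrist9");pickle.dump(p,open("w9.pkl","wb"))
q=bot.camera("top");save(q,"top9");pickle.dump(q,open("t9.pkl","wb"))
o=bot.get_obs();print(o["time"],o["ee_pos"],o["tcp_rot"],o["opening"],o["q"],o["wrist_force"],o["torque"])
E
```

```text
18.85 [0.50306412 0.13302891 0.14476107] [ 1.79965214e+02  1.09827025e-01 -1.85987471e+00] 0.02245039952980513 [ 1.48130905e+01  1.63596212e-01 -4.48208407e+00  8.54695099e+01
 -1.81349630e-03 -1.63327066e+02] [ 0.42284734  0.77215047 -2.38496875] [-0.04788217 -0.05838182 -0.02403546]
```

View pics/wrist9.png

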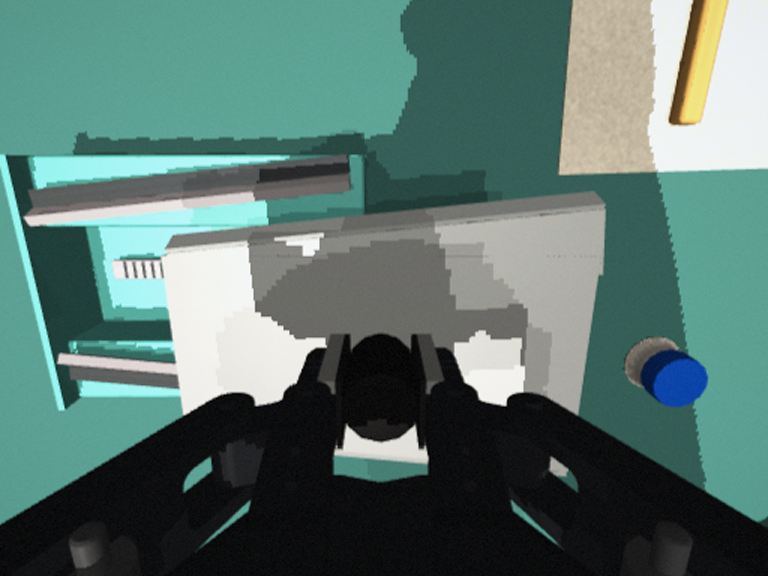

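View pics/top9.png

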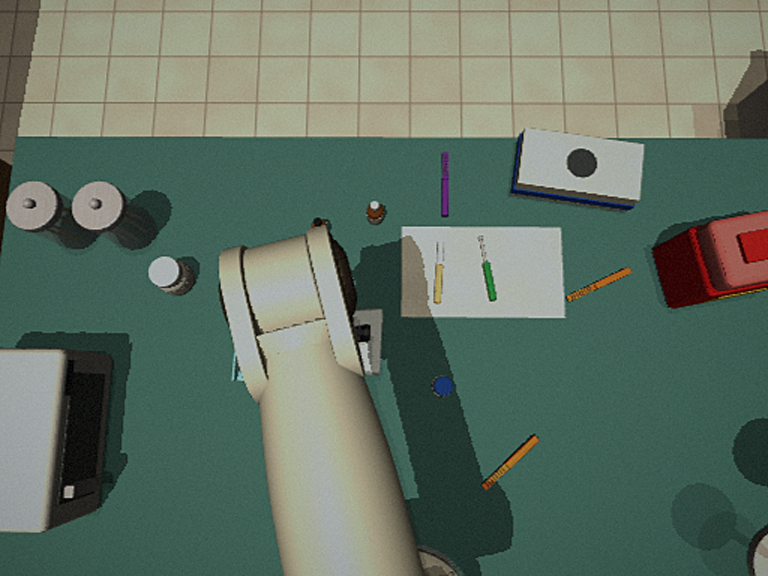

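The lid is level and unchanged in the grip. The rails run on to its left, with the upper rail's mouth end at (350,172). I'll check the case pose in this view.

```bash
python3 - <<'E'
from h import *
import pickle
p=pickle.load(open("w9.pkl","rb"))
def tf(q,X):
    c,s=np.cos(q[2]),np.sin(q[2]);X=np.array(X)/1000.
    return np.array([q[0]+c*X[0]-s*X[1],q[1]+s*X[0]+c*X[1],X[2]])
q=[.5041,.2401,np.radians(88.44)]
for X in [(95,-76,54),(90.5,-76,54),(95,76,54),(-95,-76,40),(-88,-62.5,40),(-88,-56.9,52),(88,-38.4,52),(88,38.4,52),(88,44,40)]:
    print(X,np.round((proj(p,tf(q,X))+.5)*1.5-.5,1))
# lid corners at held pose, predicted when lid origin=TCP+(-.001,.0005), yaw
o=np.array([.50306,.13303,.14476]);l=[o[0]-.001,o[1]+.0005,np.radians(88.07-.24)]
for X in [(80,-45,0),(-80,-62,0),(80,-40.3,10)]:
    w=tf(l,X);w[2]+=o[2]-.0185;print("lid",np.round((proj(p,w)+.5)*1.5-.5,1))
im=cv2.cvtColor(p["image"],cv2.COLOR_RGB2BGR)[95:280,0:250]
cv2.imwrite("pics/crop9.png",cv2.resize(im,None,fx=3,fy=3,interpolation=cv2.INTER_CUBIC))
E
```

```text
(95, -76, 54) [ -4.2 153.2]
(90.5, -76, 54) [  4.4 153.2]
(95, 76, 54) [ 57.2 409.1]
(-95, -76, 40) [360.6 152.8]
(-88, -62.5, 40) [348.5 177.9]
(-88, -56.9, 52) [347.2 189.4]
(88, -38.4, 52) [ 28.7 224.5]
(88, 38.4, 52) [ 58.1 352.2]
(88, 44, 40) [ 73.8 352.1]
lid [171.9 230. ]
lid [601.6 187.6]
lid [160.4 247.4]
```

View pics/crop9.png

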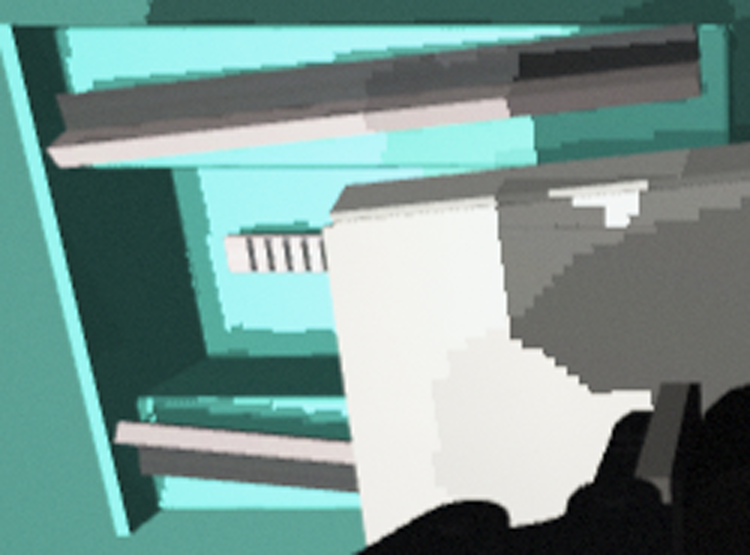

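Relative to the case in this same view, the lid is within about 0.5 mm laterally and 0.6° in yaw. Lowering it into the mouth, about 105 mm short of home.

>>> {"method": "step_arm", "body": {"dr": [[0,0,-0.011],[0,0,-0.011],[0,0,-0.011],[0,0,-0.011],[0,0,-0.011],[0,0,-0.011],[0,0,-0.011],[0,0,-0.011]], "xyz": [[0,0,0.2],[0,0,0.6],[0,0,1.1],[0,0,1.5],[0,0,1.8],[0,0,1.95],[0,0,2.03],[0,0,2.05]], "gripper": [0,0,0,0,0,0,0,0]}}

```text
time: 19.65
ee_pos: [0.5037, 0.1332, 0.0642]
tcp_rot: [-180.0, -0.0, -1.2]
wrist_force: [-0.1, -1.0, -3.3]
opening: 0.0217
```

```bash
python3 - <<'E'
from h import *
import pickle
p=bot.camera("wrist");save(p,"wrist10");pickle.dump(p,open("w10.pkl","wb"))
o=bot.get_obs();print(o["time"],o["ee_pos"],o["tcp_rot"],o["wrist_force"],o["torque"])
E
```

```text
19.7 [0.5038132  0.13323172 0.06438748] [-1.79991029e+02 -3.41116270e-02 -1.16729320e+00] [ 0.40713844  0.62930284 -2.1098676 ] [0.01295139 0.01261752 0.02372871]
```

View pics/wrist10.png

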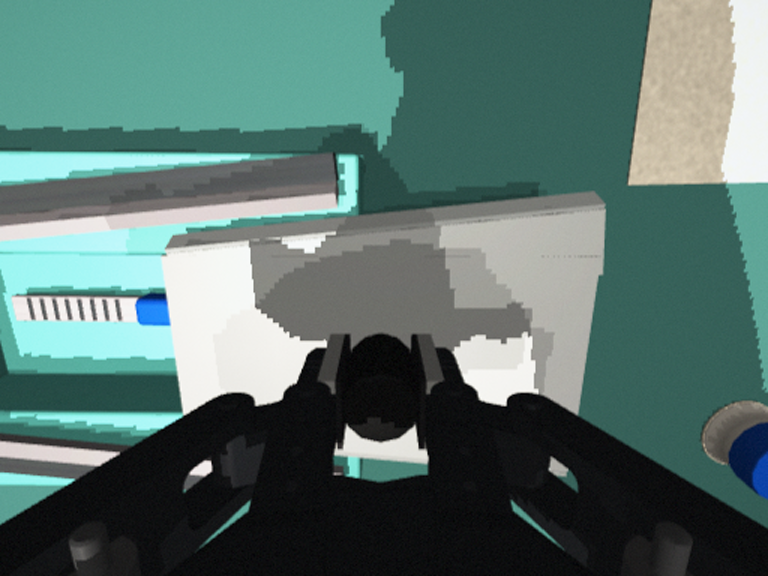

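>>> {"method": "step_arm", "body": {"dr": [[0,0,0],[0,0,0],[0,0,0],[0,0,0],[0,0,0],[0,0,0],[0,0,0],[0,0,0]], "xyz": [[0,0,0.02],[0,0,0.04],[0,0,0.06],[0,0,0.08],[0,0,0.1],[0,0,0.11],[0,0,0.12],[0,0,0.12]], "gripper": [0,0,0,0,0,0,0,0]}}

```text
time: 20.5
ee_pos: [0.5035, 0.1332, 0.0592]
tcp_rot: [180.0, 0.0, -1.2]
wrist_force: [-0.3, 0.1, -3.1]
opening: 0.0222
```

>>> {"method": "step_arm", "body": {"dr": [[0,0,0],[0,0,0],[0,0,0],[0,0,0],[0,0,0],[0,0,0],[0,0,0],[0,0,0]], "xyz": [[0,-0.1,0.01],[0,-0.3,0.02],[0,-0.55,0.02],[0,-0.8,0.02],[0,-1.05,0.02],[0,-1.25,0.02],[0,-1.35,0.02],[0,-1.4,0.02]], "gripper": [0,0,0,0,0,0,0,0]}}

```text
time: 21.3
ee_pos: [0.5047, 0.1897, 0.0586]
tcp_rot: [180.0, -0.0, -1.1]
wrist_force: [0.5, -2.6, 0.9]
opening: 0.0223
```

```bash
python3 - <<'E'
from h import *
import pickle
p=bot.camera("wrist");save(p,"wrist11");pickle.dump(p,open("w11.pkl","wb"))
p=bot.camera("scene");save(p,"scene11")
o=bot.get_obs();print(o["time"],o["ee_pos"],o["tcp_rot"],o["wrist_force"],o["torque"])
E
```

```text
21.4 [0.50473916 0.18960184 0.05856975] [-1.79966089e+02 -6.62629510e-03 -1.14220599e+00] [-0.0218064   0.92484824 -1.99710776] [ 0.25340934 -0.00984686 -0.01987656]
```

View pics/wrist11.png

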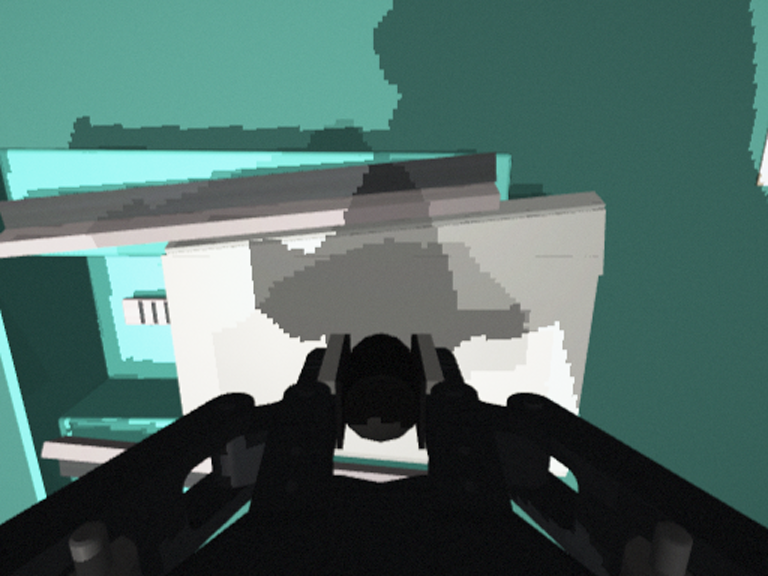

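View pics/scene11.png

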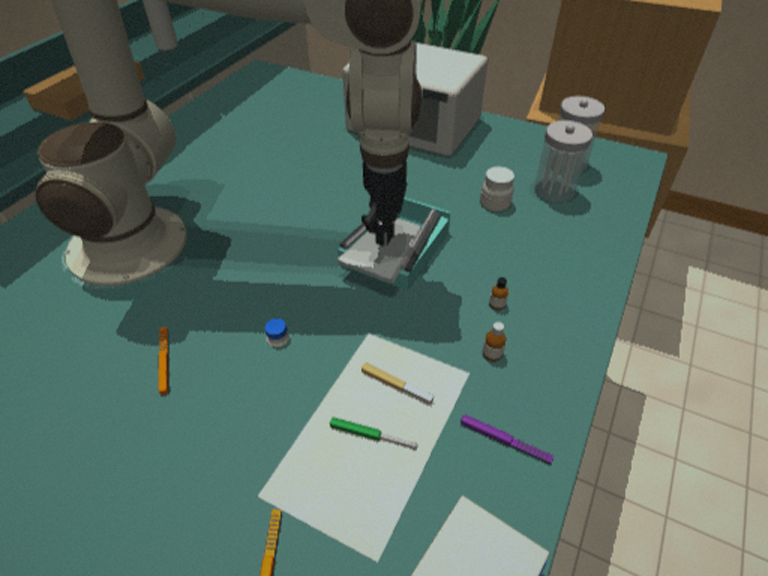

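>>> {"method": "step_arm", "body": {"dr": [[0,0,0],[0,0,0],[0,0,0],[0,0,0],[0,0,0],[0,0,0],[0,0,0],[0,0,0]], "xyz": [[0,-0.08,0],[0,-0.2,0],[0,-0.35,0],[0,-0.5,0],[0,-0.65,0],[0,-0.8,0],[0,-0.9,0],[0,-0.92,0]], "gripper": [0,0,0,0,0,0,0,0]}}

```text
time: 22.2
ee_pos: [0.5054, 0.2262, 0.0586]
tcp_rot: [180.0, 0.0, -1.2]
wrist_force: [-1.5, -4.3, 3.3]
opening: 0.022
```

>>> {"method": "step_arm", "body": {"dr": [[0,0,0],[0,0,0],[0,0,0],[0,0,0],[0,0,0],[0,0,0],[0,0,0],[0,0,0]], "xyz": [[0,-0.05,0],[0,-0.1,0],[0,-0.15,0],[0,-0.2,0],[0,-0.25,0],[0,-0.28,0],[0,-0.3,0],[0,-0.3,0]], "gripper": [0,0,0,0,0,0,0,0]}}

```text
time: 23.0
ee_pos: [0.5048, 0.2363, 0.0586]
tcp_rot: [179.8, 0.1, -1.2]
wrist_force: [-7.2, -12.0, 8.2]
opening: 0.022
```

Contact begins. The fixed rail is pushing back along −x, so I'll yield slightly in −x, ease the downward press and go on.

>>> {"method": "step_arm", "body": {"dr": [[0,0,0],[0,0,0],[0,0,0],[0,0,0],[0,0,0],[0,0,0],[0,0,0],[0,0,0]], "xyz": [[-0.02,0,-0.02],[-0.03,0,-0.02],[-0.04,-0.02,-0.02],[-0.04,-0.04,-0.02],[-0.04,-0.06,-0.02],[-0.04,-0.08,-0.02],[-0.04,-0.08,-0.02],[-0.04,-0.08,-0.02]], "gripper": [0,0,0,0,0,0,0,0]}}

```text
time: 23.8
ee_pos: [0.5041, 0.2407, 0.0588]
tcp_rot: [179.9, 0.0, -1.2]
wrist_force: [2.5, -5.1, -4.9]
opening: 0.0221
```

>>> {"method": "step_arm", "body": {"dr": [[0,0,0],[0,0,0],[0,0,0],[0,0,0],[0,0,0],[0,0,0],[0,0,0],[0,0,0]], "xyz": [[0,-0.02,0],[0,-0.04,0],[0,-0.06,0],[0,-0.08,0],[0,-0.1,0],[0,-0.1,0],[0,-0.1,0],[0,-0.1,0]], "gripper": [0,0,0,0,0,0,0,0]}}

```text
time: 24.6
ee_pos: [0.504, 0.2435, 0.0587]
tcp_rot: [179.8, 0.0, -1.2]
wrist_force: [1.9, -13.3, -3.7]
opening: 0.0216
```

```bash
python3 - <<'E'
from h import *
import pickle
p=bot.camera("wrist");save(p,"wrist12");pickle.dump(p,open("w12.pkl","wb"))
o=bot.get_obs();print(o["time"],o["ee_pos"],o["tcp_rot"],o["wrist_force"],o["torque"])
E
```

```text
24.65 [0.5039997  0.24351137 0.05870468] [ 1.79800257e+02  4.56384850e-02 -1.23261917e+00] [  1.61547873 -12.18723042  -4.00242246] [-2.3027015  -0.38518722 -0.08034176]
```

View pics/wrist12.png

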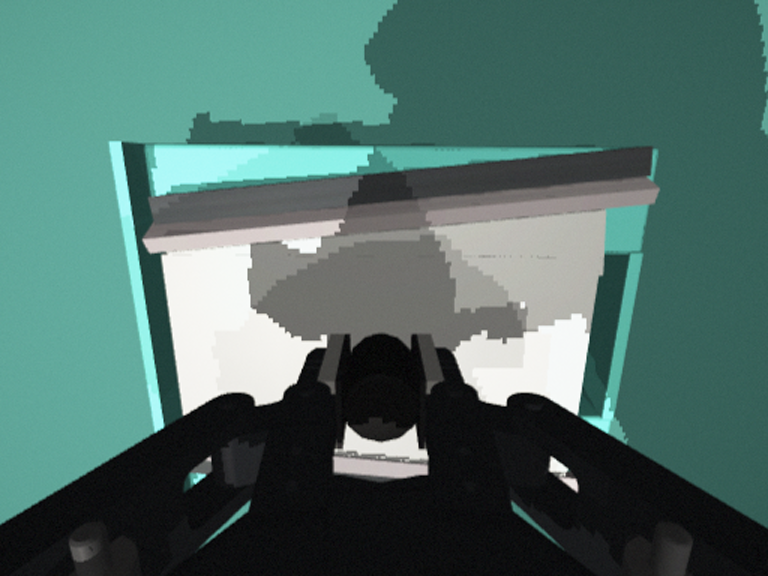

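Lid under both rails, with a gap left to the end wall at (150–165,260), pushing at about 12 N. A little further.

>>> {"method": "step_arm", "body": {"dr": [[0,0,0],[0,0,0],[0,0,0],[0,0,0],[0,0,0],[0,0,0],[0,0,0],[0,0,0]], "xyz": [[0,-0.02,0],[0,-0.04,0],[0,-0.06,0],[0,-0.07,0],[0,-0.07,0],[0,-0.07,0],[0,-0.07,0],[0,-0.07,0]], "gripper": [0,0,0,0,0,0,0,0]}}

```text
time: 25.45
ee_pos: [0.504, 0.2454, 0.0587]
tcp_rot: [179.7, 0.1, -1.3]
wrist_force: [1.4, -17.7, -3.0]
opening: 0.022
```

```bash
python3 - <<'E'
from h import *
import pickle
p=bot.camera("wrist");save(p,"wrist13");pickle.dump(p,open("w13.pkl","wb"))
o=bot.get_obs();print(o["time"],o["ee_pos"],o["tcp_rot"],o["wrist_force"],o["torque"])
im=cv2.cvtColor(p["image"],cv2.COLOR_RGB2BGR)[85:295,60:450]
cv2.imwrite("pics/crop13.png",cv2.resize(im,None,fx=2,fy=2,interpolation=cv2.INTER_CUBIC))
def tf(q,X):
    c,s=np.cos(q[2]),np.sin(q[2]);X=np.array(X)/1000.
    return np.array([q[0]+c*X[0]-s*X[1],q[1]+s*X[0]+c*X[1],X[2]])
q=[.5041,.2401,np.radians(88.44)]
for X in [(95,-76,54),(90.5,-76,54),(-95,-76,40),(-88,-56.9,52),(88,-38.4,52)]:
    print(X,np.round((proj(p,tf(q,X))-[60,85]+.5)*2-.5,1))
for s in(0,4,8): print("lid at",s,[np.round((proj(p,tf(q,(s+a,b,50)))-[60,85]+.5)*2-.5,1) for a,b in((80,-40),(80,0),(-80,-57),(-80,0))])
E
```

```text
25.5 [0.50395441 0.24542341 0.05865839] [ 1.79703766e+02  5.89517560e-02 -1.26289155e+00] [  0.35208963 -18.44772666  -2.84398577] [-3.17641531 -0.25488771 -0.03197729]
(95, -76, 54) [29.3 15.7]
(90.5, -76, 54) [47.7 15.9]
(-95, -76, 40) [764.1  23.4]
(-88, -56.9, 52) [753.3  98.6]
(88, -38.4, 52) [ 83.5 164.9]
lid at 0 [array([116.2, 157.7]), array([133.4, 294.3]), array([718.3,  97.4]), array([685.7, 296.5])]
lid at 4 [array([101.3, 157.6]), array([119.5, 294.2]), array([703.1,  97.3]), array([672. , 296.4])]
lid at 8 [array([ 86.4, 157.5]), array([105.6, 294.2]), array([688. ,  97.2]), array([658.3, 296.4])]
```

View pics/crop13.png

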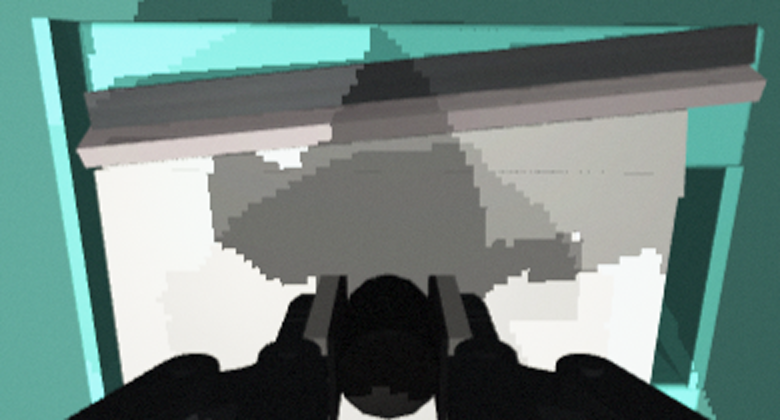

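The lid's edges put it about 6 mm past first touch, pushed in at 18 N, in line. Releasing.

>>> {"method": "step_arm", "body": {"dr": [[0,0,0],[0,0,0],[0,0,0],[0,0,0],[0,0,0],[0,0,0],[0,0,0],[0,0,0]], "xyz": [[0,0,0],[0,0,0],[0,0,0],[0,0,0],[0,0,0],[0,0,0],[0,0,0],[0,0,0]], "gripper": [0.35,0.45,0.55,0.6,0.6,0.6,0.6,0.6]}}

```text
time: 26.3
ee_pos: [0.5043, 0.248, 0.0593]
tcp_rot: [-180.0, -0.0, -1.2]
wrist_force: [0.0, -0.5, -0.3]
opening: 0.0514
```

>>> {"method": "step_arm", "body": {"dr": [[0,0,0],[0,0,0],[0,0,0],[0,0,0],[0,0,0],[0,0,0],[0,0,0],[0,0,0]], "xyz": [[0,0,-0.2],[0,0,-0.6],[0,0,-1.2],[0,0,-2.0],[-0.4,0,-2.8],[-0.9,0,-3.5],[-1.3,0,-3.9],[-1.5,0,-4.0]], "gripper": [0.6,0.6,0.6,0.6,0.6,0.6,0.6,0.6]}}

```text
time: 27.1
ee_pos: [0.444, 0.2496, 0.2223]
tcp_rot: [-179.9, -0.2, -1.1]
wrist_force: [1.8, 1.0, -0.6]
opening: 0.0507
```

```bash
python3 - <<'E'
from h import *
import pickle
p=bot.camera("wrist");save(p,"wrist14");pickle.dump(p,open("w14.pkl","wb"))
o=bot.get_obs();print(o["time"],o["ee_pos"],o["tcp_rot"],o["wrist_force"],o["torque"])
E
```

```text
27.15 [0.44345737 0.24951283 0.22157918] [-1.79904803e+02 -1.39039762e-01 -1.13928522e+00] [0.69389677 1.27928191 0.76256743] [ 0.02684377 -0.01456307  0.01157678]
```

View pics/wrist14.png

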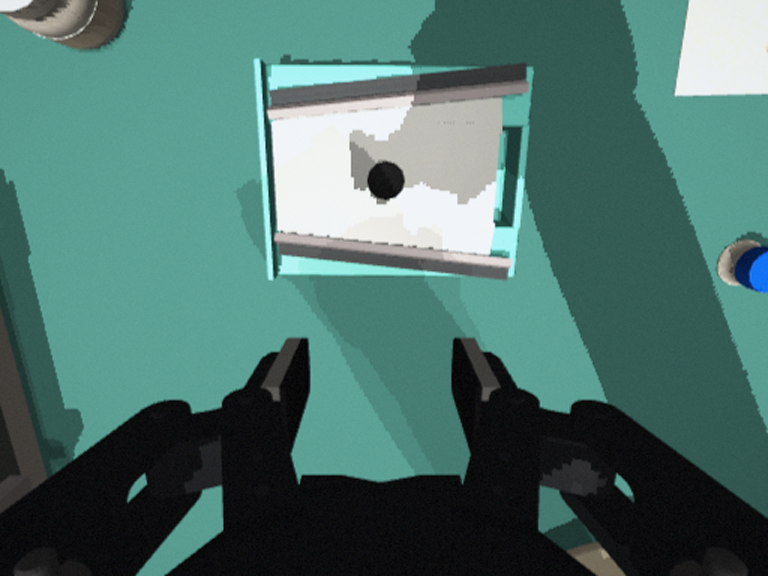

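```bash
python3 - <<'E'
from h import *
import pickle
from scipy.optimize import least_squares
p=pickle.load(open("w14.pkl","rb"))
im=cv2.cvtColor(p["image"],cv2.COLOR_RGB2BGR)[30:195,160:365]
cv2.imwrite("pics/crop14.png",cv2.resize(im,None,fx=3.6,fy=3.6,interpolation=cv2.INTER_CUBIC))
def fit(C,q0):
    uv=np.array([(np.array(c[0])+.5)/1.5-.5 for c in C]);X=np.array([c[1] for c in C])/1000.
    def tf(q):
        c,s=np.cos(q[2]),np.sin(q[2]);return np.c_[q[0]+c*X[:,0]-s*X[:,1],q[1]+s*X[:,0]+c*X[:,1],X[:,2]]
    f=lambda q:np.ravel([proj(p,x) for x in tf(q)]-uv)
    r=least_squares(f,q0,loss="soft_l1");print(r.x[:2],np.degrees(r.x[2]),np.round(f(r.x),1));return r.x
c=fit([((254,60),(95,-76,54)),((268,279),(95,76,54)),((533,67),(-95,-76,40)),((513,278),(-95,76,40))],[.504,.24,1.54])
# knob
k=atz(p,((386+.5)/1.5-.5,(180+.5)/1.5-.5),.09)
d=k[:2]-c[:2];co,s=np.cos(c[2]),np.sin(c[2]);print("knob in case",co*d[0]+s*d[1],-s*d[0]+co*d[1])
for uv in((272,130),(280,232),(503,97),(492,248)):
    x=atz(p,((uv[0]+.5)/1.5-.5,(uv[1]+.5)/1.5-.5),.05);d=x[:2]-c[:2];print("edge",uv,co*d[0]+s*d[1],-s*d[0]+co*d[1])
E
```

```text
[0.50284103 0.2398286 ] 88.381078983951 [-0.1 -0.5 -0.   1.   0.2 -0.1 -0.1  0.1]
knob in case 0.0068228780615743395 -0.0002765036287500581
edge (272, 130) 0.08658060701754361 -0.03211048312175184
edge (280, 232) 0.08483349312106088 0.03958845044638416
edge (503, 97) -0.07304629702468297 -0.05496385701021833
edge (492, 248) -0.07393635997062124 0.05008190402793039
```

View pics/crop14.png

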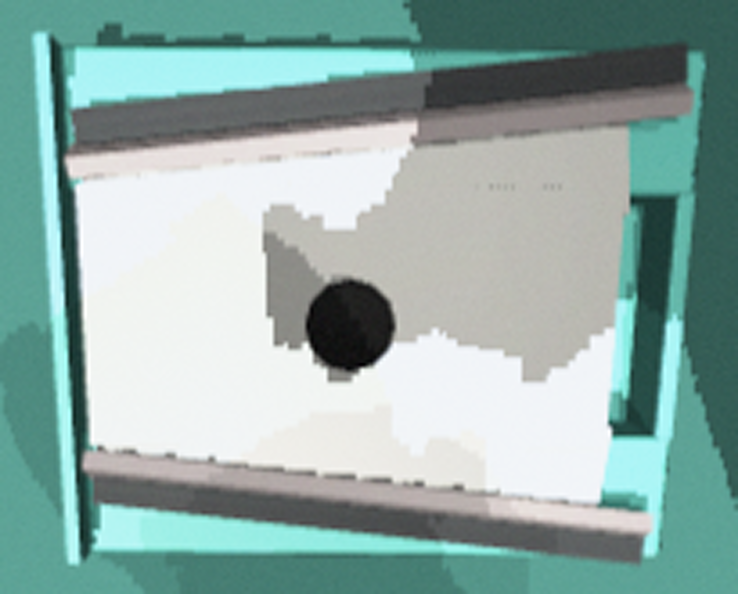

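Released, the lid sits about 6 mm past first touch (front edge +86/85 mm, rear −73/−74 mm, knob offset −0.3 mm across), with skew of about 1° or less. Handing in.

```bash
python3 - <<'E'
from h import *
print(bot.job_done())
E
```

```text
the job is handed in; nothing more can be done
None
```

The nail file is in the case, the lid is slid home and wedged, and the job was handed in at about 27 s of the 61 s allowed. `bot.job_done()` gives no verdict, so the result rests on my own checks.

- **File:** the blue-handled file was laid flat in the middle of the well. A wrist picture after release showed it centred. It could not be checked again once the lid was on.
- **Lid:** I entered it at the wide mouth and pushed it in at about 18 N, then let go and backed off. In the last wrist picture it sits about 6 to 7 mm past first touch and 0.3 mm off centre across. It lies under both rails.
- **Skew:** the two end edges of the lid gave slightly different readings, about 1.4° and 0.5°. Both are under the 2.9° limit and within the error of picking pixels.
- **Bystanders:** I looked at the instruments, bottles and jars in pictures up to the sliding of the lid and saw nothing moved, but I did not measure their positions.
- **Not measured:** the lid's height and level after release were not measured on their own. I judged them from the gripper's height and from the lid lying under the rails.
- **Joint limit:** gripping the knob as I did would have run the last joint past its range at the case. I turned the held lid one full turn in the air on the way, which fixed this without a regrip.

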